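# Find the full filter-cartridge box and sort the pair beside the shrimp tank

### The job

One of the two filter-cartridge boxes holds a new, heavy cartridge. Lift the blue-lidded box clear of the plank and set it back down on the plank, then lift the orange-lidded box, to feel which is the heavier. Stand the heavier box in the middle of the cork mat and the lighter one on the floor of the yellow tray; keep both upright, set them down without dropping them, and leave the other things undisturbed.

Things in the scene. Friction and masses are not known exactly. Their poses are not given: they have to be found in the camera images.
- box_blue_center (a point): Blue-lidded closed rigid box: white shell, blue lid flush with its sides, 96 long (own x) x 54 wide (own y) x 90 tall (own z, up), lid the top 12. Point: its centre, 45 above the underside. Grip it across the 54 width near the top (about 20 below it). Starts upright on the plank. A hidden cartridge inside has 1-2 mm of play: one box weighs 0.43-0.61 kg, the other 0.15-0.21 kg, either colour
- box_orange_center (a point): Orange-lidded closed rigid box: white shell, orange lid flush with its sides, 96 long (own x) x 54 wide (own y) x 90 tall (own z, up), lid the top 12. Point: its centre, 45 above the underside. Grip it across the 54 width near the top (about 20 below it). Starts upright on the plank. A hidden cartridge inside has 1-2 mm of play: one box weighs 0.43-0.61 kg, the other 0.15-0.21 kg, either colour
- mat: fixed square cork mat on the plank, 150 x 150, 5 thick; origin: centre of its underside, z up, x and y along its sides. May lie to the left or right of the boxes, with the tray on the other side
- tray: fixed square yellow plastic tray on the plank, 150 x 150 outside, walls 5 thick and 25 high, floor 5 thick, open on top; origin: centre of its underside, z up, x and y along its sides
- plank: fixed teak plank, 500 (x) x 1020 (y) x 28 thick, lying on the work surface; its top is 28 above the work surface; origin: centre of its underside
- tank: bystander, to be left where it is: empty glass shrimp tank 160 (x) x 280 (y) x 200 tall, open on top, standing at the back left of the plank, fixed; origin: centre of its underside
- dish: bystander, to be left where it is: fragile green plastic feeding dish, 68 across, on a slender glass stem with a 68 mm round foot, 118 tall, loose, at the back of the plank; origin: centre of the underside of the foot
- hide: bystander, to be left where it is: round terracotta-coloured ceramic hide, 90 across, 58 tall, loose, at the back of the plank; origin: centre of its underside
- tweezers: bystander, to be left where it is: curved steel tweezers 157 long, 7.5 tall, loose, lying at the edge of the plank next to the robot; origin: their middle, on the plank
- bottle: bystander, to be left where it is: small test bottle with a red cap, 36 across, 75 tall, loose, at the back right of the plank; origin: centre of its underside
- valve_base: bystander, to be left where it is: black air valve with a turning knob, fixed at the back right of the plank, about 50 tall; origin: centre of its underside

How it is judged (in metres and radians):
On the way, in this order (a step that is already met when the one before it is completed fails the run):
1. the blue-lidded box is held at least 15 mm clear of the plank while the orange one stands on it (height (world z) of box_blue_center above 0.088 m and contact force between box_blue and the fingers above 0.5 N and height (world z) of box_orange_center below 0.079 m and angle between box_orange_center's own z axis and vertical below 0.1 rad), for 0.3 s.
2. the orange-lidded box is held at least 15 mm clear of the plank while the blue one stands, released, on the plank again, not yet on the mat or in the tray (height (world z) of box_orange_center above 0.088 m and contact force between box_orange and the fingers above 0.5 N and height (world z) of box_blue_center below 0.079 m and angle between box_blue_center's own z axis and vertical below 0.1 rad and contact force between box_blue and the fingers below 0.1 N and horizontal distance between box_blue_center and mat above 0.09 m and horizontal distance between box_blue_center and tray above 0.09 m), for 0.3 s.
At the end, for the whole second after the job is handed in: The heavier box stands upright (within 0.1 rad) on the cork mat, its centre within 35 mm of the mat's centre, and the lighter box stands upright (within 0.1 rad) flat on the tray's floor inside its walls; both are at rest (below 0.02 m/s) (((horizontal distance between box_blue_center and mat below 0.035 m and angle between each of box_blue_center, box_orange_center's own z axis and vertical below 0.1 rad and contact force between box_blue and mat above 3.2 N and linear speed of each of box_blue, box_orange below 0.02 m/s and contact force between box_orange and tray above 0.7 N and z of box_orange_center in the frame of tray below 0.056 m and x of box_orange_center in the frame of tray between -0.048 and 0.048 m and y of box_orange_center in the frame of tray between -0.048 and 0.048 m) or (horizontal distance between box_orange_center and mat below 0.035 m and angle between each of box_orange_center, box_blue_center's own z axis and vertical below 0.1 rad and contact force between box_orange and mat above 3.2 N and linear speed of each of box_orange, box_blue below 0.02 m/s and contact force between box_blue and tray above 0.7 N and z of box_blue_center in the frame of tray below 0.056 m and x of box_blue_center in the frame of tray between -0.048 and 0.048 m and y of box_blue_center in the frame of tray between -0.048 and 0.048 m))); the robot touches nothing.
It fails at once if a box is tipped by more than 0.5 rad (angle between any of box_blue_center, box_orange_center's own z axis and vertical above 0.5 rad).
It fails at once if a box is dropped (falls freely for more than about 13 mm, reaching 0.5 m/s) ((linear speed of box_blue above 0.5 m/s and contact force between box_blue and the fingers below 0.05 N) or (linear speed of box_orange above 0.5 m/s and contact force between box_orange and the fingers below 0.05 N)).
It fails at once if the feeding dish, hide, tweezers or bottle is moved by more than 20 mm, or the dish tipped by more than 0.3 rad (distance of any of dish, hide, tweezers, bottle from where it was at the start of the episode above 0.02 m or angle between dish's own z axis and vertical above 0.3 rad).
It fails at once if the tank or the air valve is pushed with more than 5 N (contact force between any of tank, valve_base and the arm above 5 N or contact force between any of tank, valve_base and the fingers above 5 N or contact force between any of tank, valve_base and box_blue above 5 N or contact force between any of tank, valve_base and box_orange above 5 N).
It also fails if it takes over 72 s, if anything falls off the work surface, if the arm or the gripper's body presses on something with over 40 N, if the wrist force passes 120 N, or if a joint passes its speed limit or range.

### The arm

A 6-joint arm with a two-finger parallel gripper is mounted at the origin on the work surface. World frame = base frame: x ahead of the robot, y to its left, z up, the work surface at z = 0. Lengths are in m, angles in degrees, forces in N, time in s.
With the tool pointing down it reaches from about 0.325 to 1 m from the base axis. Payload 5.1 kg.
Tool frame: the origin (TCP) lies midway between the tips of the shut fingers; the grasp point (between the pads) lies 19 mm behind it; z points along the fingers, y is the line along which they close (so a half turn about z gives the same grasp; the last joint's range is limited). The gripper opens to 85 mm and grips with 20 to 120 N. Pads are 22 mm wide; open, the fingers measure 114 mm over their backs; the gripper's body (76 mm by 85 mm) begins 54 mm behind the grasp point. The pads swing forward as they close: fully open they stand 13 mm farther back than shut.
Start: joints at [67.403, 7.093, 94.555, -0, 78.352, -4.733], TCP at [0.199, 0.619, 0.231] pointing down, gripper open.
Joint ranges: [-149.61, 149.61], [-58.7, 133.49], [1.44, 155.28], [-77.14, 257.14], [18.33, 153.61], [-166.67, 166.67]. Speed limits (degrees/s): [147.25, 147.25, 180, 180, 180, 180].

### API

Orientations are given as a 3x3 rotation matrix whose columns are the frame's x, y, z axes.
In Python, from cell import ctrl gives the robot as it stands. The module is installed in compiled form; this text tells all that it offers. Calls block until the motion is done:
- ctrl.movep(position, orientation): joint-space move of the TCP to a pose.
- ctrl.movel(position, attitude=None, speed=0.15, guard=None): straight line of the TCP; attitude=None keeps the orientation; speed is the mean speed in m/s. With guard (N) it stops when the force on the tool has changed by that much, and returns True; else False.
- ctrl.goto_joints(angles): joint-space move.
- ctrl.gripper_open() and ctrl.close_gripper(): open the fingers fully, or close them until they stop; the grip force is fixed at half the most.
- ctrl.pause(seconds).
- ctrl.ik(position, orientation): joint angles nearest the present ones, or None.
- ctrl.get_image(name): name is "scene" or "side" or "wrist"; returns the picture (400x640x3 uint8, red, green, blue); there is no depth.
- ctrl.camera_info(name): a dict with "intrinsics" (3x3 intrinsics, pixels), "rvec" (rotation vector, rad) and "tvec" (3), from world to camera coordinates, as OpenCV has them. Camera axes: x right, y down, z forward; pixel columns grow to the right and rows downward; lengths in m; the calibration is good to about 2 mm. The wrist camera is an equidistant fisheye: a pixel r from the principal point sees the ray r / f radians off the axis. A picture is of the moment at which its call begins: read the wrist's pose just before it. camera_info takes no time and is no camera call; for the wrist camera it gives the pose at the moment of the call.
A pose or a line that the arm cannot do raises ctrl.Unreachable and nothing moves.
- ctrl.hand_in(): hands the job in; it is judged then, once.
Readings, each from a call of its own:
- ctrl.read_clock(): time.
- ctrl.read_q(): joint angles.
- ctrl.read_qd(): joint speeds.
- ctrl.read_tau(): joint torques, N m.
- ctrl.read_position(): TCP position.
- ctrl.read_orientation(): TCP orientation.
- ctrl.read_wrist_force(): force on the tool from outside, world axes, zero at the start.
- ctrl.read_ft_torque(): the same for the moment, N m.
- ctrl.read_width(): opening from 0.0 (shut) to 1.0 (fully open).
- ctrl.read_gripper_force(): force on a finger pad.
Only numpy, scipy, OpenCV 4.12 (cv2) and the standard library are available. Lean on these libraries where they do the work, as an engineer would, in place of code of your own. Each camera call takes 0.05 s, during which the arm holds its last target. There are 200 camera calls.

## Working session

There is one attempt and no reset: what is moved stays moved. The work goes in short steps, each a Python script; the robot and the scene stay as the last script left them, time stands still between calls to the robot, and variables do not carry over. Pictures are saved under pics/ and viewed, at most 10 in all, crops included, and the job is handed in when it is done.

```bash
mkdir -p pics
python3 - <<'E'
from cell import ctrl
import cv2,numpy as np
a=ctrl.get_image("scene");b=ctrl.get_image("side")
for n,i in(("scene",a),("side",b)):
    cv2.imwrite(f"pics/{n}0.png",i[:,:,::-1]); c=ctrl.camera_info(n); print(n,c)
print(ctrl.read_orientation(),ctrl.read_clock())
E
```

```text
scene {'intrinsics': array([[432.27280153,   0.        , 320.14969336],
       [  0.        , 432.27280153, 195.5791102 ],
       [  0.        ,   0.        ,   1.        ]]), 'rvec': array([ 2.16679404,  1.59621576, -0.4300776 ]), 'tvec': array([-0.15649209, -0.44160655,  1.31459082])}
side {'intrinsics': array([[481.14523408,   0.        , 314.29472257],
       [  0.        , 481.14523408, 193.27178118],
       [  0.        ,   0.        ,   1.        ]]), 'rvec': array([ 2.11705659, -0.05453216,  0.01095196]), 'tvec': array([-0.56342662,  0.0642444 ,  1.46795784])}
[[-9.51787628e-01  3.06756803e-01 -7.58016752e-04]
 [ 3.06757681e-01  9.51786061e-01 -1.73733021e-03]
 [ 1.88531919e-04 -1.88609686e-03 -9.99998204e-01]] 0.1
```

View pics/scene0.png

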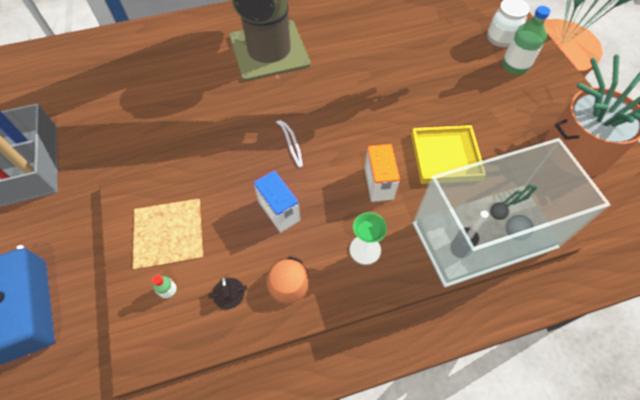

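View pics/side0.png

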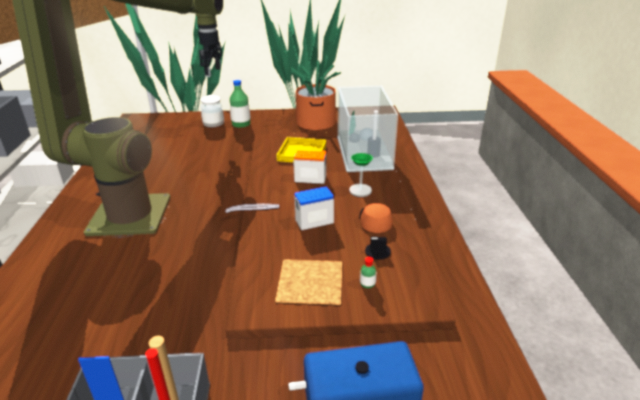

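The scene view shows the mat at about (168,233), the blue lid at (276,190), the orange lid at (383,160) and the tray at (448,154). The tank is close beside the tray and the dish is at (369,228). In the side view the arm is at the far end, away from the boxes.

```bash
cat > h.py <<'E'
from cell import ctrl
import cv2,numpy as np
def cast(name,px,z,c=None):
    c=c or ctrl.camera_info(name); K=c["intrinsics"]; R=cv2.Rodrigues(np.array(c["rvec"]))[0]; t=np.array(c["tvec"]).ravel()
    p=(np.asarray(px,float).reshape(-1,2)-K[:2,2])/K[0,0]
    if name=="wrist":
        r=np.linalg.norm(p,axis=1)+1e-12
        d=np.c_[p*(np.sin(r)/r)[:,None],np.cos(r)]
    else: d=np.c_[p,np.ones(len(p))]
    d=d@R; o=-R.T@t
    return (o+d*((z-o[2])/d[:,2])[:,None])[:,:2]
HSV={"blue":((105,150,60),(125,255,255)),"orange":((8,170,150),(18,255,255)),"yellow":((24,150,90),(34,255,255)),"mat":((12,60,150),(26,170,255)),"green":((50,120,60),(80,255,255))}
def blob(img,col,roi=None,vmin=None):
    h=cv2.cvtColor(img,cv2.COLOR_RGB2HSV); lo,hi=map(list,HSV[col])
    if vmin: lo[2]=vmin
    m=cv2.inRange(h,np.array(lo),np.array(hi))
    if roi: 
        k=np.zeros_like(m); x0,y0,x1,y1=roi; k[y0:y1,x0:x1]=1; m*=k
    m=cv2.morphologyEx(m,cv2.MORPH_CLOSE,np.ones((3,3)))
    cs=cv2.findContours(m,cv2.RETR_EXTERNAL,cv2.CHAIN_APPROX_NONE)[0]
    return max(cs,key=cv2.contourArea)[:,0,:] if cs else None
def rect(name,cnt,z,c=None):
    (x,y),(w,h),a=cv2.minAreaRect((cast(name,cnt,z,c)*1000).astype(np.float32))
    if w<h: w,h,a=h,w,a+90
    return np.round([x/1000,y/1000,w,h,(a+90)%180-90],3)  # centre, long, short(mm), long-axis angle
def rot(yaw): # tool down; finger closing axis y at yaw (deg) 
    a=np.radians(yaw); y=np.array([np.cos(a),np.sin(a),0]); z=np.array([0,0,-1.]); return np.c_[np.cross(y,z),y,z]
E
python3 - <<'E'
from h import *
i=cv2.imread("pics/scene0.png")[:,:,::-1].copy()
hs=cv2.cvtColor(i,cv2.COLOR_RGB2HSV)
for p in[(276,188),(285,207),(383,155),(383,178),(448,150),(420,150),(168,233),(369,226)]: print(p,hs[p[1],p[0]])
R={"blue":(240,160,310,235),"orange":(355,135,405,190),"yellow":(400,115,500,190),"mat":(120,190,215,280),"green":(345,205,395,250)}
for k,z in dict(blue=.118,orange=.118,yellow=.053,mat=.033,green=.146).items():
    b=blob(i,k,R[k]); print(k,cv2.boundingRect(b),rect("scene",b,z))
for n,p,z in[("hide top",(288,278),.07),("hide",(288,290),.028),("valve",(228,293),.05),("bottlecap",(157,281),.1),("tweez",(281,123),.03),("tweez",(300,164),.03),("tank",(415,217),.028),("tank",(446,283),.028),("tanktop",(422,184),.228),("tanktop",(558,142),.228),("tanktop",(607,205),.228),("tanktop",(471,249),.228),("dishfoot",(366,250),.03)]: print(n,cast("scene",p,z).round(3))
E
```

```text
(276, 188) [107 174 245]
(285, 207) [107 177 247]
(383, 155) [ 20 188 247]
(383, 178) [ 20 187 247]
(448, 150) [ 30 171 247]
(420, 150) [ 30 171 247]
(168, 233) [ 21 106 242]
(369, 226) [ 67 155 204]
blue (255, 172, 42, 42) [ 0.561 -0.11  94.555 51.57  17.464]
orange (367, 144, 33, 39) [  0.557   0.14   99.996  57.776 -10.315]
yellow (413, 125, 68, 58) [  0.538   0.323 161.8   156.454 -13.556]
mat (120, 190, 95, 90) [  0.537  -0.37  249.688 220.514  72.741]
green (354, 213, 32, 29) [7.1100e-01 4.6000e-02 6.1390e+01 6.1345e+01 4.7945e+01]
hide top [[ 0.738 -0.133]]
hide [[ 0.748 -0.139]]
valve [[ 0.725 -0.258]]
bottlecap [[ 0.678 -0.381]]
tweez [[ 0.309 -0.039]]
tweez [[ 0.449 -0.027]]
tank [[0.668 0.187]]
tank [[0.833 0.186]]
tanktop [[0.691 0.15 ]]
tanktop [[0.682 0.447]]
tanktop [[0.832 0.453]]
tanktop [[0.837 0.177]]
dishfoot [[0.712 0.05 ]]
```

Run:
```python
from h import *
p=ctrl.read_position(); ctrl.movel([p[0],p[1],.35],speed=.25)
for yaw in(107.5,-72.5): print(yaw,ctrl.ik([.56,-.11,.30],rot(yaw)))
for yaw in(79.7,-100.3): print(yaw,ctrl.ik([.56,.14,.30],rot(yaw)))
print(ctrl.read_q())
ctrl.movep([.50,.015,.33],rot(90))
import pickle
c=ctrl.camera_info("wrist"); i=ctrl.get_image("wrist"); cv2.imwrite("pics/w1.png",i[:,:,::-1]); pickle.dump(c,open("w1.pkl","wb"))
print(c["intrinsics"],ctrl.read_clock())
```

```text
107.5 [-1.65021759e+01 -4.87509216e+00  1.00138466e+02 -2.54444375e-14
  8.47366264e+01 -1.24002176e+02]
-72.5 [-1.65021759e+01 -4.87509216e+00  1.00138466e+02 -2.54444375e-14
  8.47366264e+01  5.59978241e+01]
79.7 [ 8.70828276e+00 -4.03078193e+00  9.93430452e+01 -2.54444375e-14
  8.46877368e+01 -7.09917172e+01]
-100.3 [ 8.70828276e+00 -4.03078193e+00  9.93430452e+01 -2.54444375e-14
  8.46877368e+01  1.09008283e+02]
[ 6.74033417e+01  4.38974352e+00  8.62672779e+01 -3.17072037e-04
  8.93861175e+01 -4.73067056e+00]
[[309.70691629   0.         315.33751484]
 [  0.         309.70691629 193.24874288]
 [  0.           0.           1.        ]] 3.175
```

View pics/w1.png

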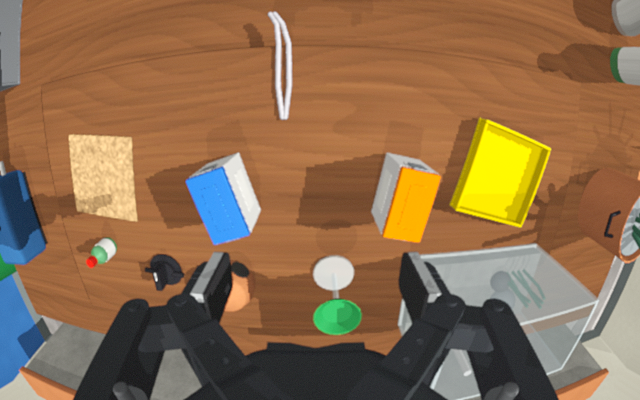

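The wrist view shows everything at once: blue lid at (220,205), orange lid at (411,203), mat at (103,178) and tray at (500,172). I'll measure all four from this picture.

```bash
sed -i 's/(18,255,255)/(23,255,255)/; s/(12,60,150)/(14,40,170)/' h.py
python3 - <<'E'
from h import *
import pickle
c=pickle.load(open("w1.pkl","rb")); i=cv2.imread("pics/w1.png")[:,:,::-1].copy()
R={"blue":(180,140,270,250),"orange":(375,140,445,250),"yellow":(440,105,560,235),"mat":(60,125,145,230),"green":(300,290,370,340)}
for k,z in dict(blue=.118,orange=.118,yellow=.053,mat=.033,green=.146).items():
    b=blob(i,k,R[k]); print(k,cv2.boundingRect(b),rect("wrist",b,z,c))
s=cv2.imread("pics/scene0.png")[:,:,::-1].copy()
b=blob(s,"orange",(355,135,405,190)); print(rect("scene",b,.118))
print("mat scene",rect("scene",np.array([(133,207),(200,199),(203,259),(135,268)]),.033))
print("tw",cast("wrist",[(272,14),(283,117)],.032,c).round(3),"tank near",cast("wrist",[(404,330),(410,250)],.228,c).round(3))
E
```

```text
blue (186, 167, 63, 77) [ 0.557 -0.109 94.548 54.892 17.446]
orange (382, 167, 60, 76) [  0.556   0.138  96.57   56.573 -10.863]
yellow (450, 118, 101, 110) [  0.532   0.32  164.42  151.134  76.02 ]
mat (66, 134, 75, 89) [  0.538  -0.361 176.173 153.339  83.629]
green (313, 299, 49, 36) [ 7.1000e-01  4.6000e-02  6.6610e+01  6.6177e+01 -3.3373e+01]
[  0.557   0.14   99.996  57.776 -10.315]
mat scene [  0.539  -0.365 160.939 153.444  80.892]
tw [[ 0.304 -0.044]
 [ 0.454 -0.03 ]] tank near [[0.66  0.114]
 [0.556 0.104]]
```

```bash
cat >> h.py <<'E'
GZ=.077
def over(x,y,yaw,z=.24):
    a=ctrl.ik([x,y,z],rot(yaw)); ctrl.movep([x,y,z],rot(yaw))
def pick(x,y,yaw,lift=.045):
    over(x,y,yaw); ctrl.movel([x,y,.13],speed=.2)
    print("guard",ctrl.movel([x,y,GZ],speed=.06,guard=8))
    ctrl.pause(.2); f0=ctrl.read_wrist_force(); ctrl.close_gripper(); ctrl.pause(.2)
    print("w",ctrl.read_width(),ctrl.read_gripper_force(),ctrl.read_position())
    ctrl.movel([x,y,GZ+lift],speed=.05); ctrl.pause(.7)
    f1=ctrl.read_wrist_force(); print("weight N",f0-f1,"w",ctrl.read_width(),"t",ctrl.read_clock())
def setdown(x,y,z,app=.008,g=3):
    """lower to `app` above the expected TCP height z, then creep down until touch"""
    p=ctrl.read_position(); ctrl.movel([x,y,z+app],speed=.06); ctrl.pause(.3)
    print("touch",ctrl.movel([x,y,z-.004],speed=.015,guard=g),ctrl.read_position()-[x,y,z],ctrl.read_wrist_force())
    ctrl.gripper_open(); ctrl.pause(.2); ctrl.movel([x,y,max(z+.12,.2)],speed=.2)
E
python3 - <<'E'
from h import *
x,y=.5575,-.109
pick(x,y,107.4)
setdown(x,y,GZ)
pick(.5565,.139,79.3)
cv2.imwrite("pics/s2.png",ctrl.get_image("scene")[:,:,::-1])
E
```

```text
guard False
w 0.6275376373372337 63.781383633613586 [ 0.557883   -0.10916702  0.0774514 ]
weight N [-0.74319476  0.02557229  2.92538162] w 0.6275696628936235 t 8.15
touch True [ 3.40385229e-05 -9.83328503e-05  4.07694489e-04] [ 0.93434969 -1.07309164  4.14697625]
guard False
w 0.6222314809433952 64.62734431028366 [0.55669363 0.13884037 0.07732171]
weight N [-1.08083342  0.56282515  4.54944711] w 0.6246404977550005 t 16.425
```

View pics/s2.png

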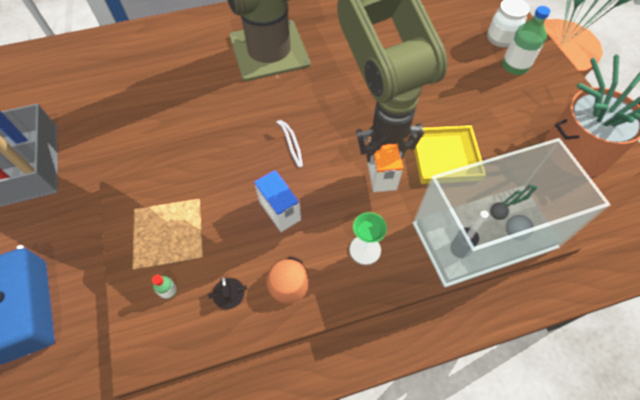

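The orange box is held up and the blue one stands released on the plank. Blue read 2.9 N and orange 4.5 N. Blue's figure fits neither weight range, so before placing anything I'll average repeated readings.

```bash
cat >> h.py <<'E'
def avgf(n=10):
    a=[]
    for _ in range(n): a.append(np.r_[ctrl.read_wrist_force(),ctrl.read_tau()[1:3]]); ctrl.pause(.05)
    a=np.array(a); return a.mean(0).round(3),a.std(0).round(3)
E
python3 - <<'E'
from h import *
print(avgf()); x,y=.5565,.139
setdown(x,y,GZ)
ctrl.movel([x,y,GZ+.045],speed=.2); ctrl.pause(.5); print("empty",avgf(),ctrl.read_clock())
E
```

```text
(array([ -0.07 ,  -0.392,  -5.006, -39.184, -36.71 ]), array([0.654, 0.36 , 0.429, 0.003, 0.001]))
touch True [-1.91967256e-05 -4.65972769e-05  2.91641195e-04] [ 0.73088386 -0.63462624  6.87816824]
empty (array([ 0.0000e+00,  3.1000e-02, -2.3000e-02, -3.6420e+01, -3.3917e+01]), array([0.344, 0.466, 0.254, 0.03 , 0.041])) 21.5417
```

Orange reads 5.0 N (about 0.51 kg), so it is the heavy one. It goes on the mat and blue goes in the tray.

Run:
```python
from h import *
print(avgf(3)[0])
x,y=.5565,.139
ctrl.movel([x,y,GZ],speed=.06,guard=8); ctrl.close_gripper(); ctrl.pause(.2)
ctrl.movel([x,y,.25],speed=.12)
X,Y=.538,-.364
ctrl.movep([X,Y,.25],rot(82)); ctrl.movel([X,Y,GZ+.035],speed=.12)
print(ctrl.read_width())
ctrl.pause(.2)
setdown(X,Y,GZ+.005,app=.006)
ctrl.movep([.50,-.2,.33],rot(90)); ctrl.pause(.2)
import pickle
c=ctrl.camera_info("wrist"); i=ctrl.get_image("wrist"); cv2.imwrite("pics/w3.png",i[:,:,::-1]); pickle.dump(c,open("w3.pkl","wb"))
print(ctrl.read_clock())
```

```text
[  0.102   0.436  -0.342 -36.367 -33.865]
0.6289002693376395
touch True [ 0.00030329 -0.00012813  0.00075514] [ 1.03636165 -0.79946475  4.70901654]
31.9
```

View pics/w3.png

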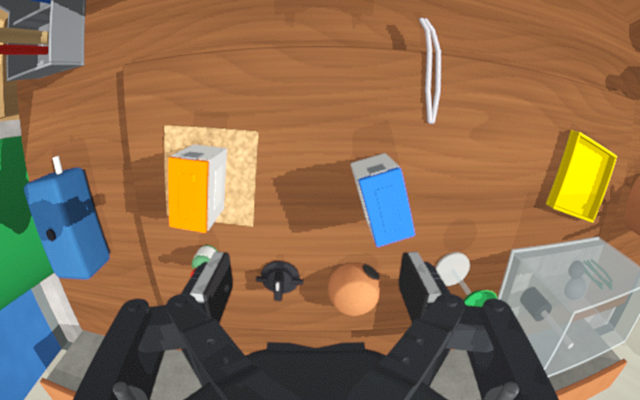

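The orange box stands on the mat (lid at about (189,193)). Mat corners show at (165,125), (258,130) and (254,226). I'll check its centring and re-measure blue.

Run:
```python
from h import *
import pickle
c=pickle.load(open("w3.pkl","rb")); i=cv2.imread("pics/w3.png")[:,:,::-1].copy()
q=cast("wrist",[(165,125),(258,130),(254,226)],.033,c); print(q.round(3),"centre",((q[0]+q[2])/2).round(3))
print("orange",rect("wrist",blob(i,"orange",(155,130,225,240)),.123,c))
print("blue",rect("wrist",blob(i,"blue",(345,150,420,250)),.118,c))
for yaw in(76-0,): print(ctrl.ik([.53,.32,.27],rot(yaw)))
```

```text
[[ 0.455 -0.429]
 [ 0.47  -0.281]
 [ 0.62  -0.297]] centre [ 0.537 -0.363]
orange [ 0.538 -0.363 97.357 55.374 -8.755]
blue [ 0.556 -0.109 95.578 52.471 17.43 ]
[ 2.61558375e+01  2.03819877e+00  9.62000917e+01 -2.54444375e-14
  8.17617095e+01 -4.98441625e+01]
```

Run:
```python
from h import *
x,y=.557,-.109
pick(x,y,107.4); print(avgf(8)[0])
ctrl.movel([x,y,.22],speed=.12)
X,Y=.533,.320
ctrl.movel([X,Y,.22],rot(76),speed=.2); ctrl.movel([X,Y,GZ+.035],speed=.12)
print(ctrl.read_width()); ctrl.pause(.2)
setdown(X,Y,GZ+.005,app=.006)
ctrl.movel([X,Y,.30],speed=.25); ctrl.movel([.45,.15,.33],rot(90),speed=.25); ctrl.pause(.2)
cv2.imwrite("pics/w4.png",ctrl.get_image("wrist")[:,:,::-1]); print(ctrl.read_clock())
```

```text
guard False
w 0.6235790771680815 63.685647547245026 [ 0.55731176 -0.10911954  0.07734784]
weight N [0.4449815  1.54161284 2.08251092] w 0.6240180296231669 t 36.8
[ -0.175  -0.086  -1.827 -36.661 -34.888]
0.6224973245236184
touch True [1.37396447e-04 1.77886099e-05 3.05006792e-04] [ 0.47552205 -0.92159196  3.40142406]
46.1167
```

View pics/w4.png

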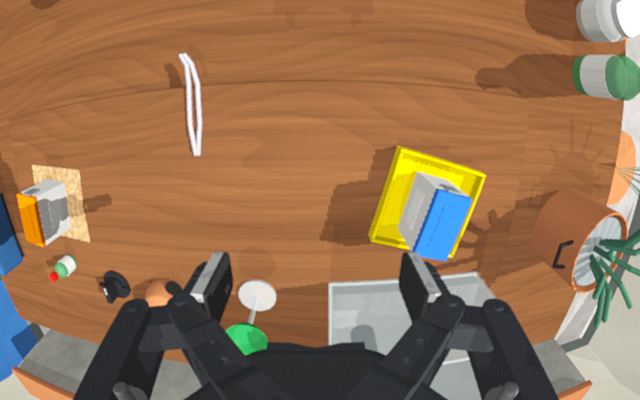

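The blue box weighed 1.83 N (about 0.19 kg), so it is the light one. It stands upright in the tray (lid at about (443,223)), and the orange box stands on the mat at the left (45,215). Nothing else has moved, so I'm handing in.

```bash
python3 -c "
from cell import ctrl
print(ctrl.hand_in())"
```

```text
the job is handed in; nothing more can be done
None
```

Job handed in (no verdict returned): the heavier orange-lidded box (about 0.51 kg) stands on the centre of the cork mat, the lighter blue-lidded box (about 0.19 kg) stands on the tray floor, and the other things looked undisturbed in the last picture.

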